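# Clamp a spatula blade in the bench thickness gauge until the ratchet slips

### The arm

A 6-joint arm with a two-finger parallel gripper is mounted at the origin on the work surface. World frame = base frame: x ahead of the robot, y to its left, z up, the work surface at z = 0. Lengths are in m, angles in rad, forces in N, time in s.
With the tool pointing down it reaches from about 0.375 to 0.975 m from the base axis. Payload 3.8 kg.
Tool frame: the origin (TCP) lies on the centre line of the jaws, within the pads' length; the fingertips stand 25 mm ahead of it and the grasp point (between the pads) lies 6 mm ahead of it; z points along the fingers, y is the direction in which the jaws open and shut (so a half turn about z gives the same grasp; the last joint's range is limited). The gripper opens to 85 mm and grips with 20 to 120 N. Pads are 22 mm wide; open, the fingers measure 114 mm over their backs; the gripper's body (76 mm by 85 mm) begins 54 mm behind the grasp point. The pads swing forward as they close: fully open they stand 13 mm farther back than shut.
Start: joints at [-1.173, 0.264, 1.604, -0, 1.274, -0.037], TCP at [0.284, -0.612, 0.256] pointing down, gripper open.
Joint ranges: [-2.63, 2.63], [-0.94, 2.18], [0.31, 2.57], [-1.31, 4.45], [0, 2.66], [-2.55, 2.55]. Speed limits (rad/s): [2.57, 2.57, 3.14, 3.14, 3.14, 3.14].

### API

Orientations are given as a rotation vector (axis times angle).
In Python, from workcell import bot gives the robot as it stands.
- The arm moves only by the tool servo_tool, never from a script. Its argument "moves" is a list of rows, each a list of 3 entries, a list of its own where there are three numbers: the closure in counts, from 0 (fully open) to 255 (shut), then the shift along the tool's x, y, z in m, then the turn about the tool's z in rad. A call has exactly 8 rows; each row shifts and turns the pose as measured when the row begins, along the tool's axes as they then stand; what a row does not reach is not made up. A row lasts 1/12 s, in which the tool goes at most 41.7 mm and 7.16 degrees, less where a joint would pass 70% of its speed; a pose out of reach is approached as far as the arm can. A call is refused whole if a number of a shift passes 0.0417 or a number of a turn 0.125, either way. A call with a gripper value outside its range is refused whole. The fingers move at their own pace and stop on an object; "newtons" is the grip in N (left out, the last holds). Time passes only in rows, so rows that do not move let the fingers close, or fill a call up. It gives the time, the measured TCP pose, the force and the opening at its end, in the units of the state.
- bot.read_state(): the state, without advancing time (a new reading comes with each control period).
- bot.read_camera(name): name is "scene" or "top"; returns a dict with "pixels" (420x560x3 uint8, red, green, blue), "depth" (420x560 float32, m along the optical axis (not along the pixel's ray), 0 where there is no reading), "intrinsics" (3x3 intrinsics, pixels), "R" (3x3) and "t" (3): a world point X has camera coordinates R X + t. Camera axes: x right, y down, z forward; pixel columns grow to the right and rows downward; lengths in m; the calibration is good to about 2 mm. A picture is of the moment at which its call begins.
- bot.finish_job(): hands the job in, once; it reports no verdict.
The state is a dict: "time": time; "q": joint angles; "joint_vel": joint speeds; "joint_torque": joint torques, N m; "tool_pos": TCP position; "tcp_rot": TCP orientation; "wrist_force": force on the tool from outside, world axes, zero at the start; "torque": the same for the moment, N m; "width": opening from 0.0 (shut) to 1.0 (fully open).
Only numpy, scipy, OpenCV 4.12 (cv2) and the standard library are available. Lean on these libraries where they do the work, as an engineer would, in place of code of your own. Each camera call takes 0.05 s, during which the arm holds its last target.

### The job

Slide the blade of the loose spatula straight in along the bed of the thickness gauge, under the spindle, until its tip gently meets the end stop. Then turn the wide ratchet knob on top clockwise (seen from above) until the spindle grips the blade and the ratchet slips; stop as soon as it slips, within an eighth of a turn of slip, and let go so that the blade stays clamped. Leave the other things on the bench where they are.

Things in the scene. Friction and masses are not known exactly. Their poses are not given: they have to be found in the camera images.
- handle (a point): Grasp point of the loose spatula: the centre of its handle, half-way up. The handle is a square aluminium bar with dark side inlays, 90 mm long, 18 mm wide, 20 mm high; its x axis runs along the handle towards the blade, z up. The underside of the spatula is flat from end to end; its mass is about 165 g, its balance point 40 mm ahead of this point.
- blade_tip (a point): Middle of the lower edge of the blade's front end, 125 mm ahead of the handle's centre and 10 mm below it; x points on ahead. The flat steel blade is 80 mm long, 20 mm wide and 6 mm thick and continues the flat underside of the handle.
- spatula: The whole spatula: origin on its underside where the handle ends and the blade begins; x towards the blade tip, z up.
- gauge: The fixed bench thickness gauge: grey base with a flat steel bed, top 30 mm above the bench; origin on the bench straight below the spindle's axis. x runs along the bed from the open loading end (140 mm on the -x side of the axis) to the end stop and the column (28 mm and 44 mm on the +x side), z up. The bed is 50 mm wide, the base 100 mm wide.
- end_stop: Low brass bar across the bed, 44 mm wide and 10 mm high, its face towards the loading end. Origin: middle of the lower edge of that face, on the bed, 28 mm beyond the spindle's axis; x, y and z as for the gauge. The blade tip is home when it is here.
- spindle: Steel rod 10 mm in diameter that comes straight down onto the blade, 6 mm per radian of the sleeve, without turning itself; origin on its axis inside the head. Its end starts at a height that differs from time to time, 12 mm or more above the bed. The head around it is 55 mm or more above the bench and reaches 18 mm from the axis towards the loading end.
- sleeve_mid (a point): Middle of the thin steel sleeve under the knob, 22 mm in diameter, 22 mm high, which drives the screw directly; x starts along the gauge's x. Its height is fixed. Torque to turn the knob: about 0.2 N m while the screw runs free; with the blade gripped it rises by 0.3 to about 0.5 N m, where the ratchet slips: the knob turns on, the sleeve stands still. The screw holds when let go.
- knob (a point): Centre of the ratchet knob: dark fluted cylinder, 36 mm in diameter, 26 mm high, on the spindle's vertical axis, white line on top. Its height is fixed; the gauge's head ends 25 mm below its underside. It turns the sleeve with it until the spindle bears on the blade (1 to 2.5 rad away); then the ratchet slips. The angle between its x axis and the sleeve's x axis is the slip (0 at the start).
- dishes: Bystander: stack of three closed black culture dishes, 92 mm in diameter, 44 mm high; origin at the underside. Leave it.
- bottle: Bystander: square white sample bottle with red cap, 50 mm wide, 101 mm high; origin at the underside. Leave it.
- weight: Bystander: brass balance weight, 40 mm in diameter, 56 mm high; origin at the underside. Leave it.

How it is judged:
On the way, in this order (a step that is already met when the one before it is completed fails the run):
1. the blade lies flat on the bed with its tip home at the end stop (x of blade_tip in the frame of end_stop above -0.005 m and y of blade_tip in the frame of end_stop between -0.008 and 0.008 m and z of blade_tip in the frame of end_stop below 0.003 m and angle between the x axis of spatula and the x axis of gauge, either way round below 0.15 rad), for 0.2 s.
2. the spindle presses on the blade and the ratchet has slipped (contact force between spindle and spatula above 6 N and angle between the x axis of knob and the x axis of sleeve_mid, either way round above 0.1 rad), for 0.1 s.
At the end, for the whole second after the job is handed in: The spatula lies flat on the bed at rest, along the bed within 0.15 rad, its tip within 5 mm of the end stop and 8 mm of its middle; the spindle still presses on the blade with more than 6 N; the ratchet has slipped by more than 0.1 rad (and never more than 0.85 rad); the robot has let go (all of step 1 and all of step 2 and linear speed of spatula below 0.01 m/s); the robot touches nothing.
It fails at once if the ratchet slips by more than an eighth of a turn (0.85 rad) (angle between the x axis of knob and the x axis of sleeve_mid, either way round above 0.85 rad).
It fails at once if the spindle is forced onto the blade past the ratchet (over 90 N), by turning the sleeve (contact force between spindle and spatula above 90 N).
It fails at once if the blade is rammed against the end stop (over 25 N) (contact force between spatula and end_stop above 25 N).
It fails at once if a bystander is disturbed (moved over 15 mm) (distance of any of dishes, bottle, weight from where it was at the start of the episode above 0.015 m).
It also fails if it takes over 64 s, if anything falls off the work surface, if the arm or the gripper's body presses on something with over 40 N, if the wrist force passes 120 N, or if a joint passes its speed limit or range.

## Working session

There is one attempt and no reset: what is moved stays moved. The work goes in short steps, Python scripts to look and compute and a tool call to move; the robot and the scene stay as the last step left them, time stands still between calls to the robot, and variables do not carry over. Pictures are saved under pics/ and viewed, and the job is handed in when it is done.

Besides the shell and the picture viewer there is one more tool, called after "Call:" by a JSON object that holds its "name" and its "arguments". servo_tool: Moves the arm, as the interface text tells. Its arguments: {"type":"object","properties":{"moves":{"type":"array","items":{"type":"array"}},"newtons":{"type":"number"}},"required":["moves"]}

```bash
mkdir -p pics; ls; cat > h.py <<'E'
import numpy as np, cv2
from workcell import bot
def cam(n,f=None):
    c=bot.read_camera(n)
    if f: cv2.imwrite('pics/'+f,c['pixels'][:,:,::-1])
    return c
def ray(c,u,v,z):
    K,R,t=c['intrinsics'],c['R'],c['t']
    d=R.T@np.linalg.inv(K)@np.array([u,v,1.]); o=-R.T@t
    return o+d*(z-o[2])/d[2]
def cloud(c):
    K,R,t=c['intrinsics'],c['R'],c['t']
    h,w=c['depth'].shape
    v,u=np.mgrid[:h,:w]; D=c['depth']
    P=np.stack([(u-K[0,2])/K[0,0]*D,(v-K[1,2])/K[1,1]*D,D],-1)
    X=(P-t)@R; X[D==0]=np.nan
    return X
E
python3 - <<'E'
from h import *
for n in('scene','top'):
    c=cam(n,n+'0.png'); np.savez('/tmp/'+n+'0.npz',**c); print(n,-c['R'].T@c['t'],c['intrinsics'][0,0])
s=bot.read_state(); print({k:np.round(v,4) for k,v in s.items()})
E
```

```text
pics
scene [ 1.35243642 -0.28629253  0.59820993] 393.33398890452975
top [ 0.54771581 -0.03874203  0.97783216] 409.2499411340628
{'time': np.float64(0.1), 'q': array([-1.1729,  0.2647,  1.6052,  0.    ,  1.2737, -0.0369]), 'joint_vel': array([-0.0009, -0.0012, -0.004 ,  0.0004,  0.001 , -0.0005]), 'joint_torque': array([ 8.00000e-04, -5.16704e+01, -3.68591e+01, -0.00000e+00,
        6.30000e-03,  0.00000e+00]), 'tool_pos': array([ 0.2841, -0.6116,  0.2551]), 'tcp_rot': array([-3.0657e+00, -6.7720e-01,  6.0000e-04]), 'wrist_force': array([ 0.3401,  0.6584, -0.1444]), 'torque': array([-0.0092, -0.0122, -0.0438]), 'width': np.float64(1.0018)}
```

View pics/top0.png

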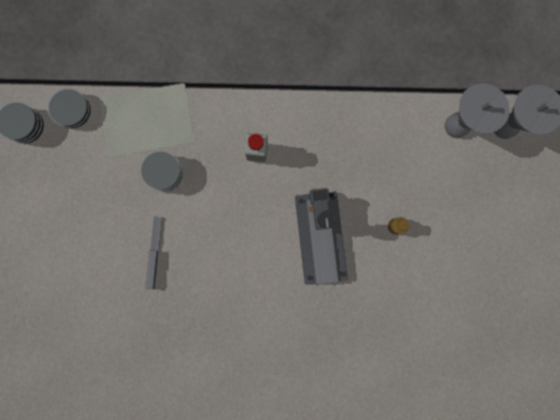

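View pics/scene0.png

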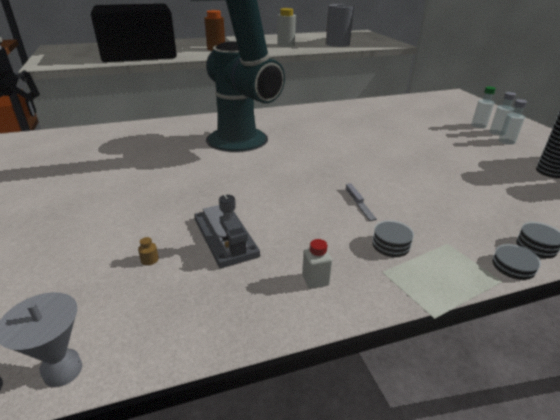

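```bash
python3 - <<'E'
from h import *
c=dict(np.load('/tmp/top0.npz'));im=c['pixels'][:,:,::-1]
a=cv2.convertScaleAbs(cv2.resize(im[180:300,280:360],None,fx=5,fy=5,interpolation=cv2.INTER_CUBIC),alpha=1.8)
b=cv2.convertScaleAbs(cv2.resize(im[200:300,120:190],None,fx=5,fy=5,interpolation=cv2.INTER_CUBIC),alpha=1.8)
b=cv2.copyMakeBorder(b,0,100,0,0,cv2.BORDER_CONSTANT)
cv2.imwrite('pics/z0.png',np.hstack([a,b]))
X=cloud(c)
print(c['R'])
print('gauge heights mm');Z=np.round(X[:,:,2]*1000)
for v in range(184,292,4): print(v,[int(z) if z==z else -1 for z in Z[v,292:352:4]])
print('spat')
for v in range(210,296,4): print(v,[int(z) if z==z else -1 for z in Z[v,140:170:2]])
c=dict(np.load('/tmp/scene0.npz'));im=c['pixels'][:,:,::-1]
a=cv2.convertScaleAbs(cv2.resize(im[180:280,180:280],None,fx=6,fy=6,interpolation=cv2.INTER_CUBIC),alpha=1.6)
cv2.imwrite('pics/z1.png',a)
E
```

```text
[[ 0.01387957 -0.99969256  0.0205463 ]
 [-0.99588428 -0.01566144 -0.08927052]
 [ 0.08956486 -0.0192227  -0.99579547]]
gauge heights mm
184 [3, -1, 1, -1, 1, 2, 2, -1, -2, 1, -1, -1, 3, 2, 2]
188 [1, 0, -1, -3, 1, 1, 0, 0, 0, 1, 2, -3, 1, 0, 0]
192 [1, 4, 0, 0, -1, 81, 84, 85, 81, 79, 21, 25, 0, -1, 1]
196 [-1, 23, 22, 22, 23, 81, 80, 83, 79, 85, 75, 21, -2, 2, -1]
200 [1, 20, 26, 19, 21, 80, 81, 81, 83, 82, 25, 23, 2, 1, 0]
204 [0, 23, 21, 21, 28, 65, 83, 79, 82, 84, 22, 23, -1, 0, 0]
208 [0, 16, 22, 22, 31, 38, 83, 80, 84, 83, 22, 22, -2, 0, 0]
212 [-3, 3, 21, 23, 29, 33, 82, 82, 136, 133, 25, 21, 0, -3, 0]
216 [-1, 0, 25, 23, 22, 31, 82, 135, 134, 134, 132, 24, -1, 0, -2]
220 [0, 1, 25, 22, 21, 29, 79, 134, 132, 134, 134, 24, 19, 0, -1]
224 [0, 0, 21, 22, 22, 30, 80, 136, 136, 132, 136, 22, 19, 3, -2]
228 [-1, 0, 24, 21, 22, 28, 78, 81, 79, 80, 22, 25, 23, 1, 5]
232 [1, 1, 24, 26, 22, 31, 31, 33, 29, 32, 20, 25, 25, -3, 1]
236 [2, 0, 23, 25, 21, 30, 30, 30, 32, 29, 27, 23, 23, 0, 1]
240 [1, 0, 19, 22, 18, 30, 30, 31, 29, 30, 30, 23, -1, 4, 2]
244 [1, -1, 11, 20, 20, 32, 28, 29, 29,
[... 1237 characters left out ...]
-1, 2, 2, -1, 1]
250 [0, 0, -2, -4, 1, 7, 6, 6, 6, 5, -1, 2, 1, 0, -2]
254 [1, 1, -3, -1, -1, 22, 21, 17, 18, 1, -1, 0, 1, 1, 0]
258 [-1, 1, -1, 3, 14, 22, 21, 23, 16, 1, 0, 1, 1, 0, 0]
262 [-2, -1, 0, 1, 21, 25, 21, 22, 11, 2, 0, 5, -1, 1, 1]
266 [-2, -3, -1, 4, 19, 22, 22, 20, 10, 1, 1, 0, 2, 0, 1]
270 [-1, 0, -1, 2, 20, 20, 20, 17, 7, -3, 2, 1, 1, 0, 0]
274 [2, 0, 1, 2, 22, 20, 22, 18, 0, -3, 2, 0, 1, 1, 1]
278 [-1, -2, 1, 22, 16, 19, 21, 16, 1, -4, -2, -4, 0, 0, 2]
282 [1, 0, 2, 18, 21, 20, 25, 14, 0, -2, -1, -3, 0, 3, 2]
286 [2, 1, 1, 23, 21, 23, 20, 10, 0, 0, -3, 1, -1, -2, -1]
290 [-4, -1, 0, -1, 4, -1, 0, -1, 0, 2, 0, 1, 0, 1, 2]
294 [-1, 0, 1, -1, 1, 2, -2, 1, 2, 0, 3, 1, -1, 3, -2]
```

View pics/z0.png

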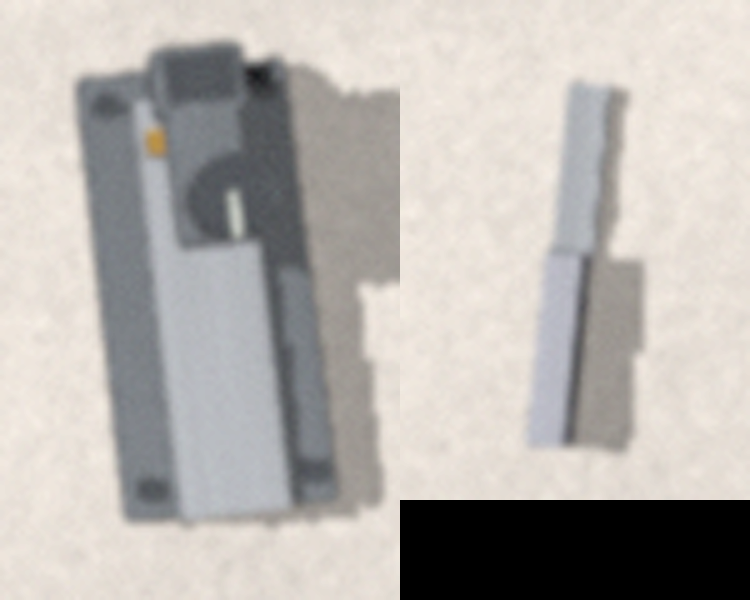

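View pics/z1.png

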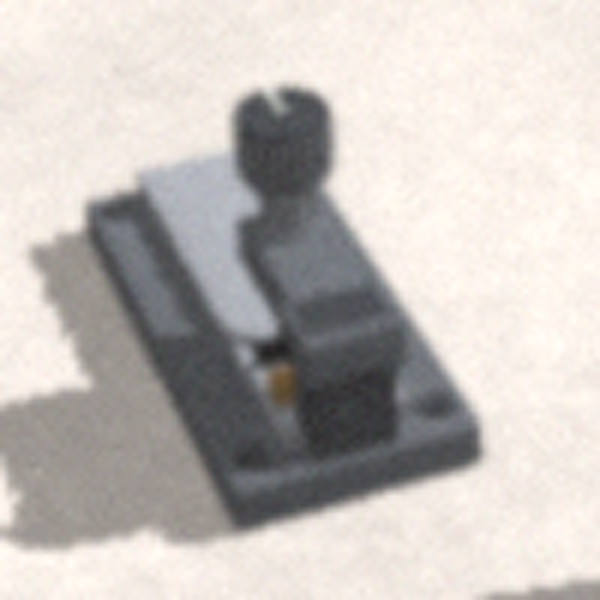

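```bash
python3 - <<'E'
from h import *
c=dict(np.load('/tmp/top0.npz'));X=cloud(c)
def rect(m,name,z):
    m=cv2.morphologyEx(m.astype(np.uint8),cv2.MORPH_OPEN,np.ones((2,2),np.uint8))
    n,l,st,_=cv2.connectedComponentsWithStats(m)
    k=1+np.argmax(st[1:,4]); cs,_=cv2.findContours((l==k).astype(np.uint8),0,cv2.CHAIN_APPROX_NONE)
    p=cs[0][:,0].astype(float)
    W=np.array([ray(c,u,v,z)[:2] for u,v in p])
    r=cv2.minAreaRect((W*1000).astype(np.float32)); print(name,np.round(r[0],1),np.round(r[1],1),round(r[2],2))
    vv,uu=np.nonzero(l==k); W=np.array([ray(c,u,v,z)[:2] for u,v in zip(uu,vv)])
    m=W.mean(0); w,V=np.linalg.eigh(np.cov(W.T)); v=V[:,1]*np.sign(V[0,1]); print('   pca',np.round(m*1000,1),'ang deg',round(np.degrees(np.arctan2(v[1],v[0])),2),np.sqrt(w*12)*1000)
    return l==k
Z=X[:,:,2]; Zb=cv2.medianBlur(np.nan_to_num(Z).astype(np.float32),3)
v,u=np.mgrid[:420,:560]; G=(u>285)&(u<360)&(v>180)&(v<295)
S=(u>135)&(u<172)&(v>205)&(v<295)
rect(G&(Zb>.12),'knob',.134)
rect(G&(Zb>.012)&(Zb<.045),'base',.022)
rect(G&(Zb>.0265)&(Zb<.045)&(v>=232),'bed',.030)
rect(G&(Zb>.07)&(Zb<.1),'head',.082)
rect(S&(Zb>.0125),'handle',.020)
rect(S&(Zb>.003)&(Zb<=.0125)&(v<252),'blade',.006)
# colour sat for bed and spatula
g=cv2.cvtColor(c['pixels'],cv2.COLOR_RGB2HSV)
for p in[(260,325),(270,320),(225,156),(270,151),(260,335),(217,330),(270,305),(230,170)]:print(p,c['pixels'][p],g[p])
print('brass',[np.round(ray(c,311,208.5,.04),4)])
E
```

```text
knob [ 611.2 -161.2] [33.3 35.5] 0.86
   pca [ 611.1 -161.7] ang deg -75.59 [31.54856497 32.67231792]
base [ 576.1 -166.5] [210.1 100.3] 6.99
   pca [ 560.9 -165.9] ang deg 11.83 [105.720828   196.61302797]
bed [ 531.8 -172.4] [119.4  50.5] 7.22
   pca [ 530.7 -172.4] ang deg 7.69 [ 50.24444756 117.7993536 ]
head [ 638.4 -163. ] [89.4 51.7] 6.71
   pca [ 652.2 -156.1] ang deg -8.4 [40.54060568 75.00606303]
handle [495.7 225.4] [20.2 88.2] 86.35
   pca [495.3 225.9] ang deg -3.8 [19.32958177 88.6738032 ]
blade [579.8 221.5] [21.  80.5] 86.44
   pca [579.7 221.5] ang deg -3.51 [20.85381455 81.08200337]
(260, 325) [104 104 107] [120   7 107]
(270, 320) [103 105 107] [105  10 107]
(225, 156) [ 98  99 102] [113  10 102]
(270, 151) [104 103 109] [125  14 109]
(260, 335) [79 80 83] [113  12  83]
(217, 330) [48 50 53] [108  24  53]
(270, 305) [71 74 77] [105  20  77]
(230, 170) [132 127 122] [ 15  19 132]
brass [array([ 0.6443, -0.1389,  0.04  ])]
```

```bash
cat >> h.py <<'E'
from scipy.spatial.transform import Rotation as Ro
def plan(tx,ty,tz,psi,n=8,vmax=.040):
    s=bot.read_state(); p=np.array(s['tool_pos']); R=Ro.from_rotvec(s['tcp_rot']).as_matrix()
    ps=np.arctan2(R[1,0],R[0,0]); f=np.array(s['wrist_force'])
    print('t',round(s['time'],2),'p',p.round(4),'psi',round(ps,4),'tilt',R[:,2].round(4),'q6',round(s['q'][5],2),'F',f.round(1),'T',np.round(s['torque'],3),'w',round(s['width'],3))
    d=np.array([tx,ty,tz])-p; da=(psi-ps+np.pi)%(2*np.pi)-np.pi
    if abs(da)>3.0: print('near half turn',da)
    print('world left',d.round(4),'turn left',round(-da,3))
    N=max(n,int(np.ceil(max(np.linalg.norm(d)/vmax,abs(da)/.12))))
    for i in range(min(8,N)):
        a=ps+da*i/N; st=d/N; c,s_=np.cos(a),np.sin(a)
        print([round(x,4) for x in (c*st[0]+s_*st[1], s_*st[0]-c*st[1], -st[2])],round(-da/N,4))
    print('rows needed',N)
E
python3 -c "
from h import *
plan(.5154,.2242,.13,3.079)"
```

```text
t 0.1 p [ 0.2841 -0.6116  0.2551] psi 0.4348 tilt [-8.0e-04  1.9e-03 -1.0e+00] q6 -0.04 F [ 0.3  0.7 -0.1] T [-0.009 -0.012 -0.044] w 1.002
world left [ 0.2313  0.8358 -0.1251] turn left -2.644
[np.float64(0.0244), np.float64(-0.0287), np.float64(0.0054)] -0.115
[np.float64(0.0276), np.float64(-0.0257), np.float64(0.0054)] -0.115
[np.float64(0.0303), np.float64(-0.0224), np.float64(0.0054)] -0.115
[np.float64(0.0327), np.float64(-0.0188), np.float64(0.0054)] -0.115
[np.float64(0.0346), np.float64(-0.0149), np.float64(0.0054)] -0.115
[np.float64(0.0361), np.float64(-0.0108), np.float64(0.0054)] -0.115
[np.float64(0.0371), np.float64(-0.0066), np.float64(0.0054)] -0.115
[np.float64(0.0376), np.float64(-0.0023), np.float64(0.0054)] -0.115
rows needed 23
```

Call:
{"name": "servo_tool", "arguments": {"moves": [[0,[0.024,-0.029,0],-0.115],[0,[0.028,-0.026,0],-0.115],[0,[0.03,-0.022,0],-0.115],[0,[0.033,-0.019,0],-0.115],[0,[0.035,-0.015,0],-0.115],[0,[0.036,-0.011,0],-0.115],[0,[0.037,-0.007,0],-0.115],[0,[0.038,-0.002,0],-0.115]], "newtons": 60}}

```text
time: 0.77
tool_pos: [0.3581, -0.3126, 0.248]
tcp_rot: [-2.411, -2.0, 0.0]
wrist_force: [1.6, 1.2, 0.4]
width: 0.997
```

```bash
python3 -c "
from h import *
plan(.5154,.2242,.13,3.079)"
```

```text
t 0.77 p [ 0.3581 -0.3126  0.248 ] psi 1.385 tilt [-0.0063  0.0071 -1.    ] q6 -0.59 F [1.6 1.2 0.4] T [ 0.044  0.005 -0.025] w 0.997
world left [ 0.1573  0.5368 -0.118 ] turn left -1.694
[np.float64(0.0371), np.float64(0.0037), np.float64(0.0079)] -0.1129
[np.float64(0.0365), np.float64(0.0079), np.float64(0.0079)] -0.1129
[np.float64(0.0353), np.float64(0.0119), np.float64(0.0079)] -0.1129
[np.float64(0.0338), np.float64(0.0158), np.float64(0.0079)] -0.1129
[np.float64(0.0318), np.float64(0.0195), np.float64(0.0079)] -0.1129
[np.float64(0.0294), np.float64(0.023), np.float64(0.0079)] -0.1129
[np.float64(0.0266), np.float64(0.0261), np.float64(0.0079)] -0.1129
[np.float64(0.0235), np.float64(0.029), np.float64(0.0079)] -0.1129
rows needed 15
```

Tracking is good.

Call:
{"name": "servo_tool", "arguments": {"moves": [[0,[0.037,0.004,0],-0.113],[0,[0.037,0.008,0],-0.113],[0,[0.035,0.012,0],-0.113],[0,[0.034,0.016,0],-0.113],[0,[0.032,0.02,0],-0.113],[0,[0.029,0.023,0.004],-0.113],[0,[0.027,0.026,0.008],-0.113],[0,[0.024,0.029,0.01],-0.113]]}}

```text
time: 1.43
tool_pos: [0.4364, -0.0082, 0.2274]
tcp_rot: [-1.235, -2.884, -0.01]
wrist_force: [1.7, -0.0, 0.7]
width: 0.996
```

```bash
python3 -c "
from h import *
plan(.5154,.2242,.10,3.079)"
```

```text
t 1.43 p [ 0.4364 -0.0082  0.2274] psi 2.3326 tilt [-0.0019  0.0077 -1.    ] q6 -0.85 F [ 1.7 -0.   0.7] T [-0.013 -0.041 -0.007] w 0.996
world left [ 0.079   0.2324 -0.1274] turn left -0.746
[np.float64(0.0142), np.float64(0.0272), np.float64(0.0159)] -0.0933
[np.float64(0.0116), np.float64(0.0284), np.float64(0.0159)] -0.0933
[np.float64(0.0089), np.float64(0.0294), np.float64(0.0159)] -0.0933
[np.float64(0.0061), np.float64(0.0301), np.float64(0.0159)] -0.0933
[np.float64(0.0033), np.float64(0.0305), np.float64(0.0159)] -0.0933
[np.float64(0.0005), np.float64(0.0307), np.float64(0.0159)] -0.0933
[np.float64(-0.0024), np.float64(0.0306), np.float64(0.0159)] -0.0933
[np.float64(-0.0052), np.float64(0.0302), np.float64(0.0159)] -0.0933
rows needed 8
```

Call:
{"name": "servo_tool", "arguments": {"moves": [[0,[0.014,0.027,0.014],-0.093],[0,[0.012,0.028,0.014],-0.093],[0,[0.009,0.029,0.014],-0.093],[0,[0.006,0.03,0.014],-0.093],[0,[0.003,0.03,0.014],-0.093],[0,[0.0005,0.031,0.014],-0.093],[0,[-0.002,0.031,0.014],-0.093],[0,[-0.005,0.03,0.014],-0.093]]}}

```text
time: 2.1
tool_pos: [0.5094, 0.2408, 0.1123]
tcp_rot: [0.032, 3.14, 0.011]
wrist_force: [0.5, -0.8, 0.4]
width: 0.999
```

```bash
python3 -c "
from h import *
plan(.5154,.2242,.029,3.079)"
```

```text
t 2.1 p [0.5094 0.2408 0.1123] psi 3.1213 tilt [ 0.0011  0.0072 -1.    ] q6 -1.16 F [ 0.5 -0.8  0.4] T [-0.049  0.005  0.007] w 0.999
world left [ 0.006  -0.0166 -0.0833] turn left 0.042
[np.float64(-0.0008), np.float64(-0.0021), np.float64(0.0104)] 0.0053
[np.float64(-0.0008), np.float64(-0.0021), np.float64(0.0104)] 0.0053
[np.float64(-0.0008), np.float64(-0.002), np.float64(0.0104)] 0.0053
[np.float64(-0.0008), np.float64(-0.002), np.float64(0.0104)] 0.0053
[np.float64(-0.0008), np.float64(-0.002), np.float64(0.0104)] 0.0053
[np.float64(-0.0008), np.float64(-0.002), np.float64(0.0104)] 0.0053
[np.float64(-0.0009), np.float64(-0.002), np.float64(0.0104)] 0.0053
[np.float64(-0.0009), np.float64(-0.002), np.float64(0.0104)] 0.0053
rows needed 8
```

Call:
{"name": "servo_tool", "arguments": {"moves": [[0,[-0.002,-0.005,0.006],0.014],[0,[-0.002,-0.005,0.008],0.014],[0,[-0.002,-0.004,0.01],0.014],[0,[-0.001,-0.002,0.01],0],[0,[0,0,0.01],0],[0,[0,0,0.01],0],[0,[0,0,0.008],0],[0,[0,0,0.002],0]]}}

```text
time: 2.77
tool_pos: [0.5137, 0.2242, 0.0384]
tcp_rot: [-0.1, -3.135, -0.009]
wrist_force: [-0.4, 0.0, -0.4]
width: 0.997
```

```bash
python3 -c "
from h import *
plan(.5154,.2242,.029,3.079); cam('top','t1.png')
c=cam('scene'); cv2.imwrite('pics/s1.png',cv2.resize(c['pixels'][100:260,280:480,::-1],None,fx=4,fy=3.7))"
```

```text
t 2.77 p [0.5137 0.2242 0.0384] psi 3.0775 tilt [-0.005   0.0057 -1.    ] q6 -1.15 F [-0.4  0.  -0.4] T [-0.002  0.013  0.052] w 0.997
world left [ 0.0017 -0.     -0.0094] turn left -0.001
[np.float64(-0.0002), np.float64(0.0), np.float64(0.0012)] -0.0002
[np.float64(-0.0002), np.float64(0.0), np.float64(0.0012)] -0.0002
[np.float64(-0.0002), np.float64(0.0), np.float64(0.0012)] -0.0002
[np.float64(-0.0002), np.float64(0.0), np.float64(0.0012)] -0.0002
[np.float64(-0.0002), np.float64(0.0), np.float64(0.0012)] -0.0002
[np.float64(-0.0002), np.float64(0.0), np.float64(0.0012)] -0.0002
[np.float64(-0.0002), np.float64(0.0), np.float64(0.0012)] -0.0002
[np.float64(-0.0002), np.float64(0.0), np.float64(0.0012)] -0.0002
rows needed 8
```

View pics/t1.png

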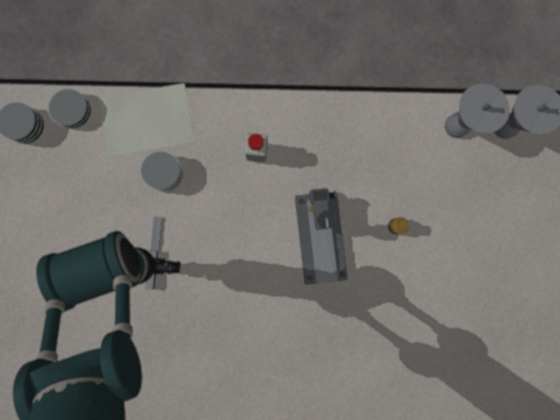

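View pics/s1.png

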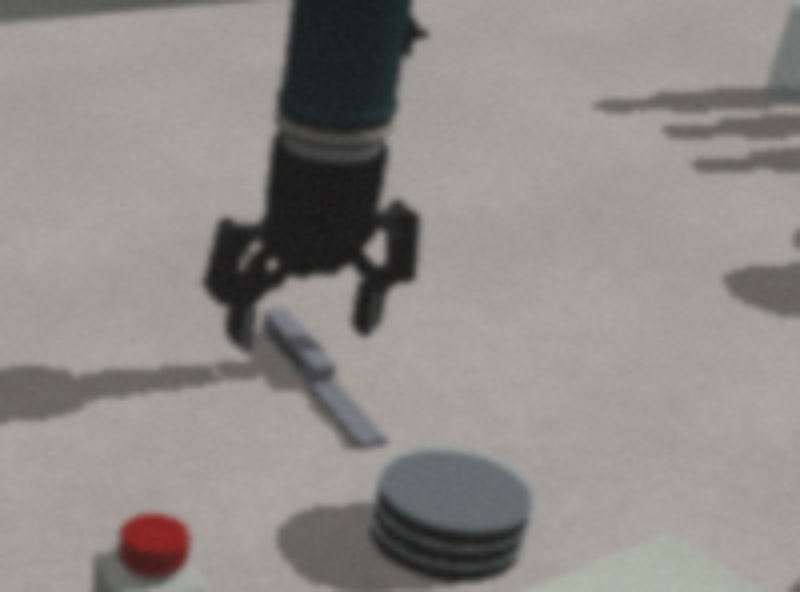

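Open jaws straddle the handle (scene crop: fingers at x≈240 and 370, handle at ≈300). Lower and close.

Call:
{"name": "servo_tool", "arguments": {"moves": [[0,[-0.001,0,0.005],0],[0,[-0.001,0,0.004],0],[255,[0,0,0],0],[255,[0,0,0],0],[255,[0,0,0],0],[255,[0,0,0],0],[255,[0,0,0],0],[255,[0,0,0],0]], "newtons": 60}}

```text
time: 3.53
tool_pos: [0.5192, 0.2261, 0.0329]
tcp_rot: [0.099, 3.138, 0.014]
wrist_force: [1.5, 0.4, -1.6]
width: 0.188
```

Call:
{"name": "servo_tool", "arguments": {"moves": [[255,[0,0,0],0],[255,[0,0,0],0],[255,[0,0,0],0],[255,[0,0,0],0],[255,[0,0,0],0],[255,[0,0,0],0],[255,[0,0,0],0],[255,[0,0,0],0]]}}

```text
time: 4.2
tool_pos: [0.5188, 0.2261, 0.0328]
tcp_rot: [0.099, 3.139, 0.013]
wrist_force: [0.2, -0.1, 0.2]
width: 0.188
```

```bash
python3 -c "
from h import *
plan(.5154,.2242,.08,3.079)"
```

```text
t 4.2 p [0.5188 0.2261 0.0328] psi 3.0787 tilt [ 0.0017  0.0084 -1.    ] q6 -1.15 F [ 0.2 -0.1  0.2] T [ 0.062  0.037 -0.003] w 0.188
world left [-0.0034 -0.0019  0.0472] turn left -0.0
[np.float64(0.0004), np.float64(-0.0003), np.float64(-0.0059)] -0.0
[np.float64(0.0004), np.float64(-0.0003), np.float64(-0.0059)] -0.0
[np.float64(0.0004), np.float64(-0.0003), np.float64(-0.0059)] -0.0
[np.float64(0.0004), np.float64(-0.0003), np.float64(-0.0059)] -0.0
[np.float64(0.0004), np.float64(-0.0003), np.float64(-0.0059)] -0.0
[np.float64(0.0004), np.float64(-0.0003), np.float64(-0.0059)] -0.0
[np.float64(0.0004), np.float64(-0.0003), np.float64(-0.0059)] -0.0
[np.float64(0.0004), np.float64(-0.0003), np.float64(-0.0059)] -0.0
rows needed 8
```

Call:
{"name": "servo_tool", "arguments": {"moves": [[255,[0,0,-0.006],0],[255,[0,0,-0.008],0],[255,[0,0,-0.01],0],[255,[0,0,-0.012],0],[255,[0,0,-0.014],0],[255,[0,0,-0.014],0],[255,[0,0,-0.014],0],[255,[0,0,-0.01],0]]}}

```text
time: 4.87
tool_pos: [0.5162, 0.2242, 0.1268]
tcp_rot: [-0.099, -3.136, -0.01]
wrist_force: [-0.2, 0.1, -1.4]
width: 0.189
```

```bash
python3 -c "
from h import *
plan(.4705,-.1794,.12,3.2656,12)
c=cam('scene'); cv2.imwrite('pics/s2.png',cv2.resize(c['pixels'][100:260,280:480,::-1],None,fx=4,fy=3.7))"
```

```text
t 4.87 p [0.5162 0.2242 0.1268] psi 3.0785 tilt [-0.0037  0.0063 -1.    ] q6 -1.15 F [-0.2  0.1 -1.4] T [ 0.013 -0.004 -0.004] w 0.189
world left [-0.0457 -0.4036 -0.0068] turn left -0.187
[np.float64(0.0017), np.float64(-0.0338), np.float64(0.0006)] -0.0156
[np.float64(0.0022), np.float64(-0.0338), np.float64(0.0006)] -0.0156
[np.float64(0.0027), np.float64(-0.0337), np.float64(0.0006)] -0.0156
[np.float64(0.0033), np.float64(-0.0337), np.float64(0.0006)] -0.0156
[np.float64(0.0038), np.float64(-0.0336), np.float64(0.0006)] -0.0156
[np.float64(0.0043), np.float64(-0.0336), np.float64(0.0006)] -0.0156
[np.float64(0.0048), np.float64(-0.0335), np.float64(0.0006)] -0.0156
[np.float64(0.0054), np.float64(-0.0334), np.float64(0.0006)] -0.0156
rows needed 12
```

View pics/s2.png

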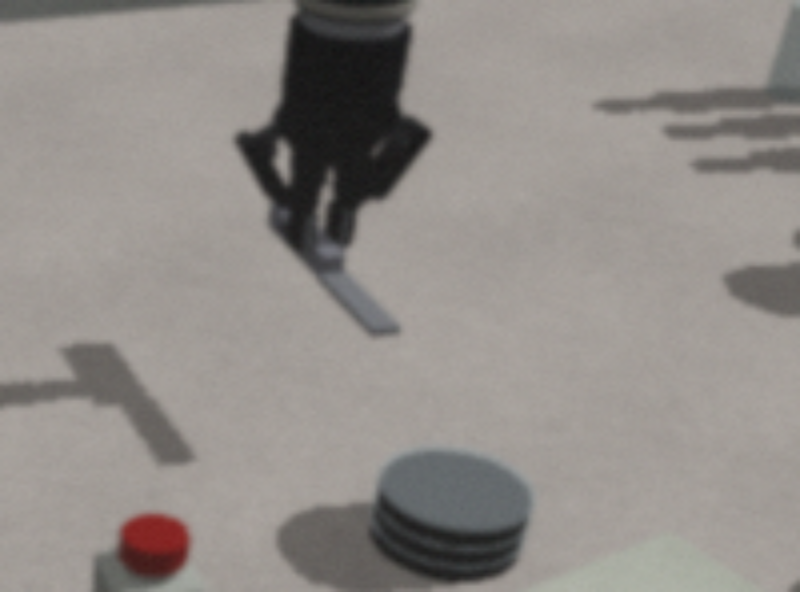

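Call:
{"name": "servo_tool", "arguments": {"moves": [[255,[0.008,-0.015,0],-0.015],[255,[0.01,-0.03,0],-0.015],[255,[0.01,-0.036,0],-0.015],[255,[0.008,-0.036,0],-0.015],[255,[0.006,-0.036,0],-0.015],[255,[0.004,-0.036,0],-0.015],[255,[0.004,-0.036,0],-0.015],[255,[0.004,-0.036,0],-0.015]]}}

```text
time: 5.58
tool_pos: [0.4653, -0.0363, 0.1328]
tcp_rot: [-0.118, 3.124, 0.021]
wrist_force: [0.0, -0.7, -0.8]
width: 0.185
```

```bash
python3 -c "
from h import *
plan(.4705,-.1794,.12,3.2656,6)"
```

```text
t 5.58 p [ 0.4653 -0.0363  0.1328] psi -3.0662 tilt [ 0.0151  0.0137 -0.9998] q6 -1.8 F [ 0.  -0.7 -0.8] T [-0.003 -0.001 -0.018] w 0.185
world left [ 0.0052 -0.1431 -0.0128] turn left -0.049
[np.float64(0.0009), np.float64(-0.0239), np.float64(0.0021)] -0.0081
[np.float64(0.0011), np.float64(-0.0238), np.float64(0.0021)] -0.0081
[np.float64(0.0013), np.float64(-0.0238), np.float64(0.0021)] -0.0081
[np.float64(0.0015), np.float64(-0.0238), np.float64(0.0021)] -0.0081
[np.float64(0.0017), np.float64(-0.0238), np.float64(0.0021)] -0.0081
[np.float64(0.0019), np.float64(-0.0238), np.float64(0.0021)] -0.0081
rows needed 6
```

Call:
{"name": "servo_tool", "arguments": {"moves": [[255,[0.001,-0.024,0.002],-0.008],[255,[0.001,-0.024,0.002],-0.008],[255,[0.001,-0.024,0.002],-0.008],[255,[0.001,-0.024,0.002],-0.008],[255,[0.001,-0.024,0.002],-0.008],[255,[0.001,-0.012,0.002],-0.008],[255,[0,0,0],0],[255,[0,0,0],0]]}}

```text
time: 6.25
tool_pos: [0.4696, -0.1826, 0.1219]
tcp_rot: [-0.182, 3.115, 0.013]
wrist_force: [-0.5, 0.6, -2.1]
width: 0.196
```

```bash
python3 -c "
from h import *
plan(.4705,-.1794,.08,3.2656,8)"
```

```text
t 6.25 p [ 0.4696 -0.1826  0.1219] psi -3.0248 tilt [ 0.0203  0.0093 -0.9998] q6 -2.13 F [-0.5  0.6 -2.1] T [-0.014  0.09   0.021] w 0.196
world left [ 0.0009  0.0032 -0.0419] turn left -0.007
[np.float64(-0.0002), np.float64(0.0004), np.float64(0.0052)] -0.0009
[np.float64(-0.0002), np.float64(0.0004), np.float64(0.0052)] -0.0009
[np.float64(-0.0002), np.float64(0.0004), np.float64(0.0052)] -0.0009
[np.float64(-0.0002), np.float64(0.0004), np.float64(0.0052)] -0.0009
[np.float64(-0.0002), np.float64(0.0004), np.float64(0.0052)] -0.0009
[np.float64(-0.0002), np.float64(0.0004), np.float64(0.0052)] -0.0009
[np.float64(-0.0002), np.float64(0.0004), np.float64(0.0052)] -0.0009
[np.float64(-0.0002), np.float64(0.0004), np.float64(0.0052)] -0.0009
rows needed 8
```

Call:
{"name": "servo_tool", "arguments": {"moves": [[255,[0,0.002,0.005],0],[255,[0,0.001,0.007],0],[255,[0,0,0.007],0],[255,[0,0,0.007],0],[255,[0,0,0.006],0],[255,[0,0,0.004],0],[255,[0,0,0],0],[255,[0,0,0],0]]}}

```text
time: 6.92
tool_pos: [0.4687, -0.1735, 0.0811]
tcp_rot: [-0.19, 3.118, 0.017]
wrist_force: [0.3, -0.5, -1.3]
width: 0.191
```

```bash
python3 -c "
from h import *
plan(.4705,-.1794,.08,3.2656,8)
c=cam('top'); np.savez('/tmp/top3.npz',**c); a=cv2.convertScaleAbs(cv2.resize(c['pixels'][180:300,280:360,::-1],None,fx=5,fy=5,interpolation=2),alpha=1.8)
c=cam('scene'); np.savez('/tmp/sc3.npz',**c);b=cv2.convertScaleAbs(cv2.resize(c['pixels'][165:265,180:245,::-1],None,fx=6,fy=6,interpolation=2),alpha=1.6)
cv2.imwrite('pics/s3.png',np.hstack([a,b]))"
```

```text
t 6.92 p [ 0.4687 -0.1735  0.0811] psi -3.0201 tilt [ 0.0175  0.0119 -0.9998] q6 -2.12 F [ 0.3 -0.5 -1.3] T [-0.052  0.052 -0.007] w 0.191
world left [ 0.0018 -0.0059 -0.0011] turn left -0.003
[np.float64(-0.0001), np.float64(-0.0008), np.float64(0.0001)] -0.0003
[np.float64(-0.0001), np.float64(-0.0008), np.float64(0.0001)] -0.0003
[np.float64(-0.0001), np.float64(-0.0008), np.float64(0.0001)] -0.0003
[np.float64(-0.0001), np.float64(-0.0008), np.float64(0.0001)] -0.0003
[np.float64(-0.0001), np.float64(-0.0008), np.float64(0.0001)] -0.0003
[np.float64(-0.0001), np.float64(-0.0008), np.float64(0.0001)] -0.0003
[np.float64(-0.0001), np.float64(-0.0008), np.float64(0.0001)] -0.0003
[np.float64(-0.0001), np.float64(-0.0008), np.float64(0.0001)] -0.0003
rows needed 8
```

View pics/s3.png

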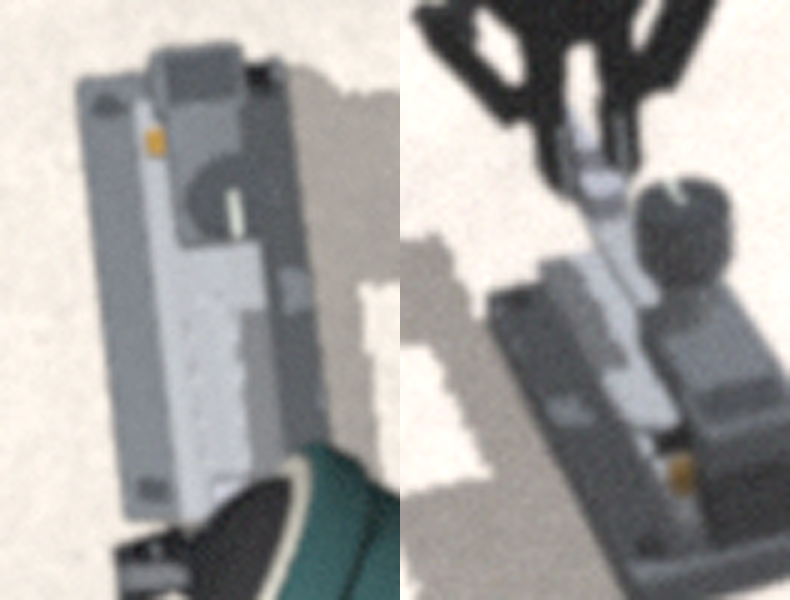

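```bash
cat > blade.py <<'E'
from h import *
import sys
def meas(c,zlo,zhi,vmin,vmax):
    X=cloud(c);Z=cv2.medianBlur(np.nan_to_num(X[:,:,2]).astype(np.float32),3)
    g=np.array([.9923,.1236]); n=np.array([-.1236,.9923]); O=np.array([.611,-.1619])
    zz={}
    for v in range(vmin,vmax,3):
        u=[u for u in range(300,350) if zlo<Z[v,u]<zhi]
        if len(u)<4: continue
        z=np.nanmedian(X[v,u,2]); a=ray(c,min(u)-.5,v,z)[:2]-O; b=ray(c,max(u)+.5,v,z)[:2]-O; m=(a+b)/2
        print(v,min(u),max(u),'z',round(z*1000,1),'s',round(m@g*1000,1),'lat',round(m@n*1000,1),'wid',round(abs((b-a)@n)*1000,1))
if __name__=='__main__':
    meas(dict(np.load(sys.argv[1])),float(sys.argv[2]),float(sys.argv[3]),int(sys.argv[4]),int(sys.argv[5]))
E
python3 blade.py /tmp/top3.npz .038 .06 226 290; echo; python3 blade.py /tmp/top3.npz .06 .075 226 290
```

```text
241 317 325 z 55.9 s -41.1 lat 6.8 wid 20.2
244 317 326 z 54.6 s -47.9 lat 6.3 wid 22.5
247 318 326 z 55.0 s -54.7 lat 6.1 wid 20.2
250 318 326 z 55.6 s -61.4 lat 7.0 wid 20.2
253 319 327 z 54.8 s -68.3 lat 5.4 wid 20.2
256 319 327 z 55.4 s -75.0 lat 6.3 wid 20.2
259 319 327 z 56.6 s -81.6 lat 7.3 wid 20.1
262 320 328 z 54.9 s -88.6 lat 5.6 wid 20.1
265 320 328 z 55.9 s -95.2 lat 6.5 wid 20.1
268 320 329 z 55.0 s -102.0 lat 6.1 wid 22.4
271 321 329 z 54.1 s -108.8 lat 5.7 wid 20.1
274 321 329 z 55.8 s -115.3 lat 6.7 wid 20.1

277 323 328 z 69.5 s -120.9 lat 8.2 wid 13.2
```

Call:
{"name": "servo_tool", "arguments": {"moves": [[255,[0,-0.003,0.003],-0.003],[255,[0,-0.002,0.004],0],[255,[0,-0.001,0.004],0],[255,[0,0,0.002],0],[255,[0,0,0],0],[255,[0,0,0],0],[255,[0,0,0],0],[255,[0,0,0],0]]}}

```text
time: 7.68
tool_pos: [0.4712, -0.1814, 0.0684]
tcp_rot: [-0.193, 3.114, 0.014]
wrist_force: [0.0, 0.2, -1.6]
width: 0.193
```

```bash
python3 -c "
from h import *
plan(.4705,-.1794,.063,3.2656,8)
c=cam('top'); np.savez('/tmp/top4.npz',**c)"; python3 blade.py /tmp/top4.npz .0345 .05 226 290
```

```text
t 7.68 p [ 0.4712 -0.1814  0.0684] psi -3.018 tilt [ 0.0207  0.0103 -0.9997] q6 -2.14 F [ 0.   0.2 -1.6] T [-0.023  0.031 -0.011] w 0.193
world left [-0.0007  0.002  -0.0054] turn left -0.0
[np.float64(0.0001), np.float64(0.0003), np.float64(0.0007)] -0.0001
[np.float64(0.0001), np.float64(0.0003), np.float64(0.0007)] -0.0001
[np.float64(0.0001), np.float64(0.0003), np.float64(0.0007)] -0.0001
[np.float64(0.0001), np.float64(0.0003), np.float64(0.0007)] -0.0001
[np.float64(0.0001), np.float64(0.0003), np.float64(0.0007)] -0.0001
[np.float64(0.0001), np.float64(0.0003), np.float64(0.0007)] -0.0001
[np.float64(0.0001), np.float64(0.0003), np.float64(0.0007)] -0.0001
[np.float64(0.0001), np.float64(0.0003), np.float64(0.0007)] -0.0001
rows needed 8
241 320 328 z 43.9 s -41.8 lat -1.6 wid 20.5
244 320 328 z 42.9 s -48.6 lat -0.9 wid 20.5
247 321 329 z 44.4 s -55.6 lat -2.2 wid 20.4
250 321 329 z 43.6 s -62.3 lat -1.5 wid 20.4
253 321 329 z 42.5 s -69.1 lat -0.8 wid 20.5
256 322 330 z 41.7 s -76.2 lat -2.4 wid 20.5
259 322 330 z 42.6 s -82.9 lat -1.4 wid 20.4
262 322 331 z 42.0 s -89.8 lat -1.8 wid 22.7
265 323 331 z 42.5 s -96.6 lat -2.1 wid 20.4
268 323 331 z 42.4 s -103.3 lat -1.3 wid 20.4
271 324 332 z 41.4 s -110.4 lat -2.8 wid 20.4
274 324 333 z 42.7 s -117.1 lat -3.0 wid 22.6
```

Call:
{"name": "servo_tool", "arguments": {"moves": [[255,[0,0.001,0.002],0],[255,[0,0,0.001],0],[255,[0,0,0.001],0],[255,[0,0,0],0],[255,[0,0,0],0],[255,[0,0,0],0],[255,[0,0,0],0],[255,[0,0,0],0]]}}

```text
time: 8.4
tool_pos: [0.4714, -0.1801, 0.0644]
tcp_rot: [-0.194, 3.113, 0.013]
wrist_force: [-0.5, 0.1, -0.6]
width: 0.186
```

```bash
python3 -c "
from h import *
plan(.4705,-.1794,.063,3.2656,8)
c=cam('top'); np.savez('/tmp/top5.npz',**c)"; python3 blade.py /tmp/top5.npz .033 .05 226 290
```

```text
t 8.4 p [ 0.4714 -0.1801  0.0644] psi -3.0175 tilt [ 0.0215  0.0099 -0.9997] q6 -2.14 F [-0.5  0.1 -0.6] T [-0.015  0.019  0.006] w 0.186
world left [-0.0009  0.0007 -0.0014] turn left 0.0
[np.float64(0.0001), np.float64(0.0001), np.float64(0.0002)] 0.0
[np.float64(0.0001), np.float64(0.0001), np.float64(0.0002)] 0.0
[np.float64(0.0001), np.float64(0.0001), np.float64(0.0002)] 0.0
[np.float64(0.0001), np.float64(0.0001), np.float64(0.0002)] 0.0
[np.float64(0.0001), np.float64(0.0001), np.float64(0.0002)] 0.0
[np.float64(0.0001), np.float64(0.0001), np.float64(0.0002)] 0.0
[np.float64(0.0001), np.float64(0.0001), np.float64(0.0002)] 0.0
[np.float64(0.0001), np.float64(0.0001), np.float64(0.0002)] 0.0
rows needed 8
241 319 327 z 40.4 s -41.5 lat 0.2 wid 20.6
244 319 327 z 37.5 s -48.3 lat 0.6 wid 20.6
247 320 328 z 39.3 s -55.4 lat -0.6 wid 20.6
250 320 328 z 38.6 s -62.2 lat 0.1 wid 20.6
253 320 329 z 38.3 s -69.1 lat -0.2 wid 22.8
256 321 329 z 38.8 s -76.0 lat -0.5 wid 20.5
259 321 329 z 38.4 s -82.8 lat 0.3 wid 20.5
262 322 330 z 38.5 s -89.8 lat -1.2 wid 20.5
265 322 330 z 37.3 s -96.6 lat -0.5 wid 20.5
268 322 330 z 38.3 s -103.3 lat 0.4 wid 20.5
271 323 331 z 38.2 s -110.3 lat -1.0 wid 20.5
274 323 327 z 43.6 s -116.2 lat 5.1 wid 11.3
```

Call:
{"name": "servo_tool", "arguments": {"moves": [[255,[-0.004,0,0],0],[255,[-0.007,0,0],0],[255,[-0.009,0,0],0],[255,[-0.009,0,0],0],[255,[-0.009,0,0],0],[255,[-0.006,0,0],0],[255,[-0.003,0,0],0],[255,[0,0,0],0]]}}

```text
time: 9.12
tool_pos: [0.5251, -0.1737, 0.0659]
tcp_rot: [-0.194, 3.111, 0.012]
wrist_force: [-0.0, 0.3, -1.5]
width: 0.19
```

```bash
python3 -c "
from h import *
plan(.5374,-.1711,.063,3.2656,8)
c=cam('top'); np.savez('/tmp/top6.npz',**c)"; python3 blade.py /tmp/top6.npz .033 .05 226 290;  python3 blade.py /tmp/top6.npz .05 .06 226 290
```

```text
t 9.12 p [ 0.5251 -0.1737  0.0659] psi -3.0173 tilt [ 0.0239  0.0094 -0.9997] q6 -2.08 F [-0.   0.3 -1.5] T [-0.01   0.054  0.043] w 0.19
world left [ 0.0123  0.0026 -0.0029] turn left 0.0
[np.float64(-0.0016), np.float64(0.0001), np.float64(0.0004)] 0.0
[np.float64(-0.0016), np.float64(0.0001), np.float64(0.0004)] 0.0
[np.float64(-0.0016), np.float64(0.0001), np.float64(0.0004)] 0.0
[np.float64(-0.0016), np.float64(0.0001), np.float64(0.0004)] 0.0
[np.float64(-0.0016), np.float64(0.0001), np.float64(0.0004)] 0.0
[np.float64(-0.0016), np.float64(0.0001), np.float64(0.0004)] 0.0
[np.float64(-0.0016), np.float64(0.0001), np.float64(0.0004)] 0.0
[np.float64(-0.0016), np.float64(0.0001), np.float64(0.0004)] 0.0
rows needed 8
229 324 327 z 39.8 s -14.8 lat -8.9 wid 9.2
232 318 326 z 40.7 s -20.8 lat 0.0 wid 20.6
235 319 327 z 41.6 s -27.9 lat -1.3 wid 20.6
238 319 327 z 41.5 s -34.7 lat -0.5 wid 20.5
241 319 327 z 39.5 s -41.5 lat 0.0 wid 20.6
244 320 324 z 39.5 s -48.1 lat 3.2 wid 11.4
```

Call:
{"name": "servo_tool", "arguments": {"moves": [[255,[0,0,0.001],0],[255,[0,0,0.001],0],[255,[0,0,0.001],0],[255,[0,0,0],0],[255,[0,0,0],0],[255,[0,0,0],0],[255,[0,0,0],0],[255,[0,0,0],0]]}}

```text
time: 9.83
tool_pos: [0.5244, -0.1738, 0.0637]
tcp_rot: [-0.192, 3.11, 0.013]
wrist_force: [1.5, 0.2, -0.1]
width: 0.191
```

```bash
python3 -c "
from h import *
plan(.5374,-.1711,.063,3.2656,8)"
```

```text
t 9.83 p [ 0.5244 -0.1738  0.0637] psi -3.0185 tilt [ 0.0247  0.0096 -0.9996] q6 -2.09 F [ 1.5  0.2 -0.1] T [ 0.088  0.008 -0.048] w 0.191
world left [ 0.013   0.0027 -0.0007] turn left -0.001
[np.float64(-0.0017), np.float64(0.0001), np.float64(0.0001)] -0.0001
[np.float64(-0.0017), np.float64(0.0001), np.float64(0.0001)] -0.0001
[np.float64(-0.0017), np.float64(0.0001), np.float64(0.0001)] -0.0001
[np.float64(-0.0017), np.float64(0.0001), np.float64(0.0001)] -0.0001
[np.float64(-0.0017), np.float64(0.0001), np.float64(0.0001)] -0.0001
[np.float64(-0.0017), np.float64(0.0001), np.float64(0.0001)] -0.0001
[np.float64(-0.0017), np.float64(0.0001), np.float64(0.0001)] -0.0001
[np.float64(-0.0017), np.float64(0.0001), np.float64(0.0001)] -0.0001
rows needed 8
```

Call:
{"name": "servo_tool", "arguments": {"moves": [[255,[0,0,0.001],0],[255,[-0.001,0,0.0005],0],[255,[-0.002,0,0],0],[255,[-0.002,0,0],0],[255,[-0.001,0,0],0],[255,[-0.001,0,0],0],[255,[0,0,0],0],[255,[0,0,0],0]]}}

```text
time: 10.5
tool_pos: [0.526, -0.1735, 0.0628]
tcp_rot: [-0.196, 3.123, 0.014]
wrist_force: [-1.8, -0.2, 4.7]
width: 0.192
```

```bash
python3 -c "
from h import *
plan(.5374,-.1711,.063,3.2656,8)"|head -2
```

```text
t 10.5 p [ 0.526  -0.1735  0.0628] psi -3.0163 tilt [ 0.0115  0.0097 -0.9999] q6 -2.08 F [-1.8 -0.2  4.7] T [0.007 0.568 0.028] w 0.192
world left [0.0114 0.0024 0.0002] turn left 0.001
```

Call:
{"name": "servo_tool", "arguments": {"moves": [[255,[-0.003,0,0],0],[255,[-0.003,0,0],0],[255,[-0.003,0,0],0],[255,[-0.002,0,0],0],[255,[-0.002,0,0],0],[255,[0,0,0],0],[255,[0,0,0],0],[255,[0,0,0],0]]}}

```text
time: 11.17
tool_pos: [0.5371, -0.1721, 0.0628]
tcp_rot: [-0.198, 3.129, 0.014]
wrist_force: [-3.5, 0.6, 4.5]
width: 0.186
```

```bash
python3 -c "
from h import *
plan(.5374,-.1711,.063,3.2656,8)"|head -2
```

```text
t 11.17 p [ 0.5371 -0.1721  0.0628] psi -3.0152 tilt [ 0.0052  0.0094 -0.9999] q6 -2.07 F [-3.5  0.6  4.5] T [-0.11   0.641 -0.046] w 0.186
world left [0.0003 0.001  0.0002] turn left 0.002
```

Call:
{"name": "servo_tool", "arguments": {"moves": [[255,[-0.002,0,0],0],[255,[-0.002,0,0],0],[255,[-0.002,0,0],0],[255,[-0.002,0,0],0],[255,[0,0,0],0],[255,[0,0,0],0],[255,[0,0,0],0],[255,[0,0,0],0]]}}

```text
time: 11.83
tool_pos: [0.5384, -0.1721, 0.0628]
tcp_rot: [0.2, -3.127, -0.015]
wrist_force: [-4.0, -0.9, 4.7]
width: 0.194
```

```bash
python3 -c "
from h import *
plan(.5374,-.1711,.063,3.2656,8)
c=cam('scene'); np.savez('/tmp/sc7.npz',**c);b=cv2.convertScaleAbs(cv2.resize(c['pixels'][165:265,180:265,::-1],None,fx=6,fy=6,interpolation=2),alpha=1.6)
cv2.imwrite('pics/s7.png',b)"|head -2
```

```text
t 11.83 p [ 0.5384 -0.1721  0.0628] psi -3.014 tilt [-0.0087  0.009  -0.9999] q6 -2.06 F [-4.  -0.9  4.7] T [-0.073  0.422 -0.012] w 0.194
world left [-0.001   0.001   0.0002] turn left 0.004
```

View pics/s7.png

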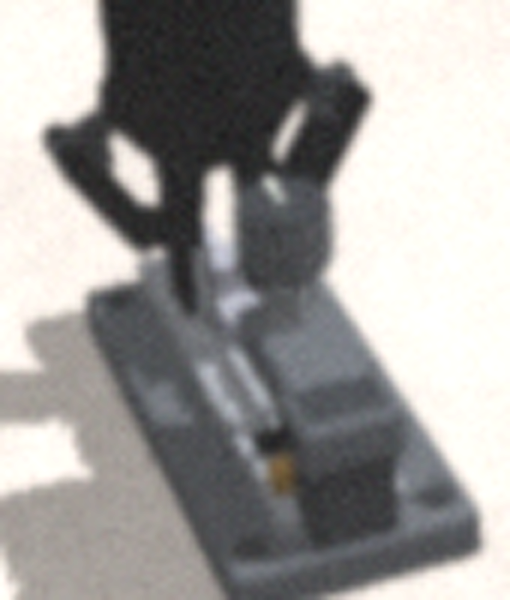

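Call:
{"name": "servo_tool", "arguments": {"moves": [[255,[0,0,0],0],[150,[0,0,0],0],[100,[0,0,0],0],[60,[0,0,0],0],[40,[0,0,0],0],[40,[0,0,0],0],[40,[0,0,0],0],[40,[0,0,0],0]]}}

```text
time: 12.55
tool_pos: [0.5412, -0.1717, 0.062]
tcp_rot: [0.2, -3.133, -0.014]
wrist_force: [-0.2, 0.3, 0.5]
width: 0.843
```

Call:
{"name": "servo_tool", "arguments": {"moves": [[40,[0,0,-0.004],0],[40,[0,0,-0.01],0],[40,[0.004,0,-0.016],0],[40,[0.008,0,-0.02],0],[40,[0.01,0,-0.02],0],[40,[0.012,0,-0.02],0],[40,[0.012,0,-0.012],0],[40,[0.012,0,-0.004],0]]}}

```text
time: 13.22
tool_pos: [0.4835, -0.1799, 0.176]
tcp_rot: [0.202, -3.132, -0.014]
wrist_force: [0.2, -0.2, 0.2]
width: 0.844
```

```bash
python3 -c "
from h import *
plan(.45,-.18,.2,3.2656,8)
c=cam('top'); np.savez('/tmp/top8.npz',**c); a=cv2.convertScaleAbs(cv2.resize(c['pixels'][180:300,280:360,::-1],None,fx=5,fy=5,interpolation=2),alpha=1.8)
c=cam('scene'); np.savez('/tmp/sc8.npz',**c);b=cv2.convertScaleAbs(cv2.resize(c['pixels'][165:265,185:250,::-1],None,fx=6,fy=6,interpolation=2),alpha=1.6)
cv2.imwrite('pics/s8.png',np.hstack([a,b]))"|head -2;python3 blade.py /tmp/top8.npz .033 .045 226 290; python3 blade.py /tmp/top8.npz .045 .06 226 300
```

```text
t 13.22 p [ 0.4835 -0.1799  0.176 ] psi -3.0125 tilt [-0.0032  0.009  -1.    ] q6 -2.11 F [ 0.2 -0.2  0.2] T [ 0.037  0.039 -0.04 ] w 0.844
world left [-0.0335 -0.0001  0.024 ] turn left 0.005
229 324 327 z 35.8 s -14.6 lat -9.5 wid 9.2
232 318 326 z 35.7 s -20.6 lat -0.7 wid 20.7
235 319 326 z 36.9 s -27.7 lat -0.8 wid 18.4
238 319 327 z 36.1 s -34.6 lat -1.3 wid 20.7
241 319 327 z 36.2 s -41.5 lat -0.4 wid 20.6
244 320 328 z 36.7 s -48.6 lat -1.8 wid 20.6
247 321 328 z 49.8 s -55.4 lat -0.3 wid 18.1
250 322 329 z 50.2 s -62.4 lat -1.7 wid 18.0
253 322 329 z 49.1 s -69.1 lat -1.0 wid 18.1
256 322 329 z 49.5 s -75.8 lat -0.1 wid 18.0
259 323 330 z 49.4 s -82.7 lat -1.6 wid 18.0
262 323 330 z 50.1 s -89.4 lat -0.7 wid 18.0
265 324 331 z 50.6 s -96.3 lat -2.0 wid 18.0
268 324 331 z 49.2 s -103.1 lat -1.4 wid 18.0
271 324 331 z 49.5 s -109.7 lat -0.6 wid 18.0
274 325 332 z 50.6 s -116.5 lat -1.8 wid 17.9
277 325 333 z 49.0 s -123.4 lat -2.4 wid 20.2
```

View pics/s8.png

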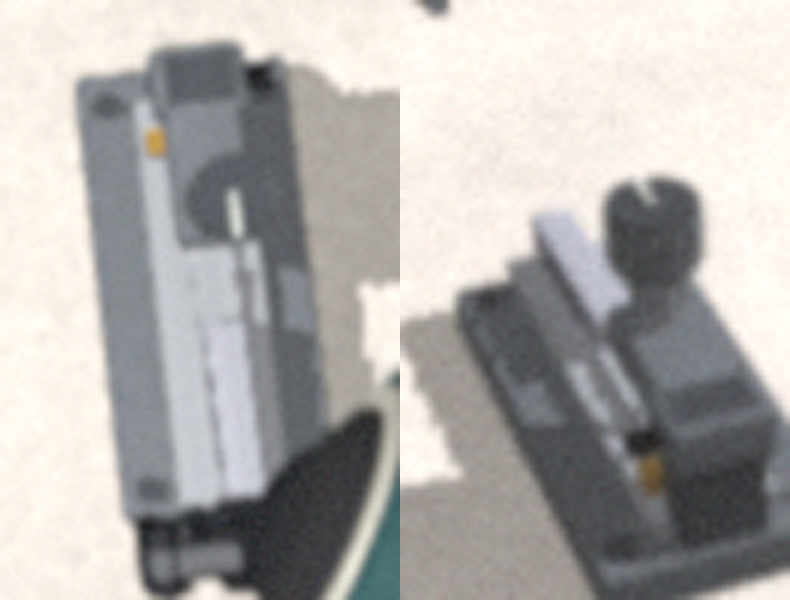

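Call:
{"name": "servo_tool", "arguments": {"moves": [[0,[-0.008,0,-0.006],0],[0,[-0.014,0,-0.006],0],[0,[-0.02,0,-0.004],0],[0,[-0.022,0,0],0],[0,[-0.022,0,0],0],[0,[-0.016,0,0],0],[0,[-0.008,0,0],0],[0,[-0.002,0,0],0]]}}

```text
time: 13.98
tool_pos: [0.6037, -0.1633, 0.1922]
tcp_rot: [0.198, -3.134, -0.017]
wrist_force: [-0.2, -0.3, -0.9]
width: 1.0
```

```bash
python3 -c "
from h import *
plan(.6115,-.1615,.18,3.2656,4)"
```

```text
t 13.98 p [ 0.6037 -0.1633  0.1922] psi -3.0154 tilt [-0.002   0.0105 -0.9999] q6 -2.01 F [-0.2 -0.3 -0.9] T [-0.001  0.011 -0.058] w 1.0
world left [ 0.0078  0.0018 -0.0122] turn left 0.002
[np.float64(-0.002), np.float64(0.0002), np.float64(0.0031)] 0.0005
[np.float64(-0.002), np.float64(0.0002), np.float64(0.0031)] 0.0005
[np.float64(-0.002), np.float64(0.0002), np.float64(0.0031)] 0.0005
[np.float64(-0.002), np.float64(0.0002), np.float64(0.0031)] 0.0005
rows needed 4
```

Call:
{"name": "servo_tool", "arguments": {"moves": [[0,[-0.003,0.001,0.004],0],[0,[-0.002,0,0.006],0],[0,[-0.002,0,0.008],0],[0,[0,0,0.008],0],[0,[0,0,0.008],0],[0,[0,0,0.006],0],[0,[0,0,0.004],0],[0,[0,0,0.002],0]]}}

```text
time: 14.65
tool_pos: [0.6073, -0.1602, 0.1389]
tcp_rot: [0.197, -3.128, -0.02]
wrist_force: [-0.6, -0.0, 0.6]
width: 1.003
```

```bash
python3 -c "
from h import *
plan(.6115,-.1615,.137,3.2656,4)"
```

```text
t 14.65 p [ 0.6073 -0.1602  0.1389] psi -3.016 tilt [-0.0084  0.0121 -0.9999] q6 -2.0 F [-0.6 -0.   0.6] T [-0.013 -0.03   0.041] w 1.003
world left [ 0.0042 -0.0013 -0.0019] turn left 0.002
[np.float64(-0.001), np.float64(-0.0005), np.float64(0.0005)] 0.0004
[np.float64(-0.001), np.float64(-0.0005), np.float64(0.0005)] 0.0004
[np.float64(-0.001), np.float64(-0.0005), np.float64(0.0005)] 0.0004
[np.float64(-0.001), np.float64(-0.0005), np.float64(0.0005)] 0.0004
rows needed 4
```

Call:
{"name": "servo_tool", "arguments": {"moves": [[0,[-0.004,-0.001,0.001],0],[0,[0,0,0],0],[0,[0,0,0],0],[0,[0,0,0],0],[0,[0,0,0],0],[0,[0,0,0],0],[0,[0,0,0],0],[0,[0,0,0],0]]}}

```text
time: 15.32
tool_pos: [0.6123, -0.1612, 0.1387]
tcp_rot: [0.196, -3.129, -0.019]
wrist_force: [0.7, -0.5, -0.5]
width: 0.996
```

```bash
python3 -c "
from h import *
plan(.6115,-.1615,.137,3.2656,4)"|head -2
```

```text
t 15.32 p [ 0.6123 -0.1612  0.1387] psi -3.0165 tilt [-0.0067  0.0115 -0.9999] q6 -2.0 F [ 0.7 -0.5 -0.5] T [-0.001 -0.018 -0.007] w 0.996
world left [-0.0008 -0.0003 -0.0017] turn left 0.001
```

Call:
{"name": "servo_tool", "arguments": {"moves": [[255,[0,0,0.001],0],[255,[0,0,0],0],[255,[0,0,0],0],[255,[0,0,0],0],[255,[0,0,0],0],[255,[0,0,0],0],[255,[0,0,0],0],[255,[0,0,0],0]], "newtons": 80}}

```text
time: 15.98
tool_pos: [0.6124, -0.1604, 0.1388]
tcp_rot: [0.196, -3.13, -0.02]
wrist_force: [-0.8, 1.0, 0.9]
width: 0.393
```

```bash
python3 -c "
from h import *
plan(.6115,-.1615,.137,3.2656,4)
c=cam('scene');b=cv2.convertScaleAbs(cv2.resize(c['pixels'][145:265,180:280,::-1],None,fx=5,fy=5,interpolation=2),alpha=1.6)
cv2.imwrite('pics/s9.png',b)"|head -2
```

```text
t 15.98 p [ 0.6124 -0.1604  0.1388] psi -3.0163 tilt [-0.0062  0.0122 -0.9999] q6 -2.0 F [-0.8  1.   0.9] T [ 0.051  0.043 -0.111] w 0.393
world left [-0.0009 -0.0011 -0.0018] turn left 0.001
```

View pics/s9.png

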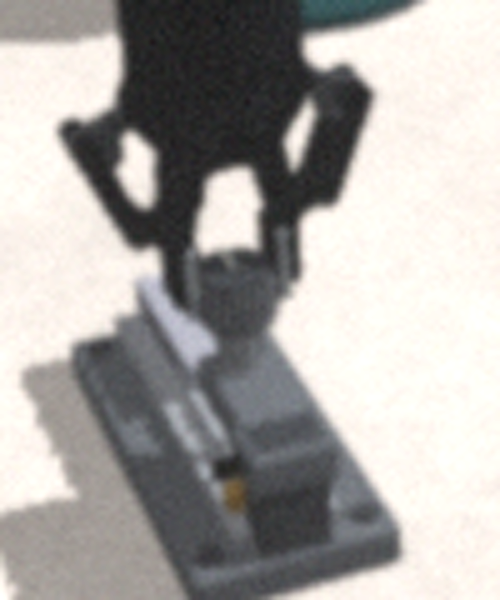

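Jaws hold the knob (fingers at crop x≈190 and 285). Turn clockwise (+ about tool z).

Call:
{"name": "servo_tool", "arguments": {"moves": [[255,[0,0,0],0.08],[255,[0,0,0],0.08],[255,[0,0,0],0.08],[255,[0,0,0],0.08],[255,[0,0,0],0.08],[255,[0,0,0],0.08],[255,[0,0,0],0.08],[255,[0,0,0],0.08]]}}

```text
time: 16.7
tool_pos: [0.6128, -0.1584, 0.1388]
tcp_rot: [-0.834, -3.019, -0.02]
wrist_force: [-0.9, 1.2, 1.2]
width: 0.392
```

```bash
python3 -c "
from h import *
plan(.6115,-.1615,.137,3.2656,4)"|head -2
```

```text
t 16.7 p [ 0.6128 -0.1584  0.1388] psi 2.6025 tilt [-0.0058  0.0151 -0.9999] q6 -1.34 F [-0.9  1.2  1.2] T [ 0.239 -0.127  0.207] w 0.392
world left [-0.0013 -0.0031 -0.0018] turn left -0.663
```

Call:
{"name": "servo_tool", "arguments": {"moves": [[255,[0,0,0],0.05],[255,[0,0,0],0.05],[255,[0,0,0],0.05],[255,[0,0,0],0.05],[255,[0,0,0],0.05],[255,[0,0,0],0.04],[255,[0,0,0],0.04],[255,[0,0,0],0.04]]}}

```text
time: 17.37
tool_pos: [0.6137, -0.1575, 0.1389]
tcp_rot: [-1.399, -2.801, -0.021]
wrist_force: [-1.2, 0.7, 1.6]
width: 0.395
```

```bash
python3 -c "
from h import *
plan(.6115,-.1615,.137,3.2656,4)"|head -2
```

```text
t 17.37 p [ 0.6137 -0.1575  0.1389] psi 2.2153 tilt [-0.0038  0.0167 -0.9999] q6 -0.95 F [-1.2  0.7  1.6] T [ 0.242 -0.198  0.206] w 0.395
world left [-0.0022 -0.004  -0.0019] turn left -1.05
```

Call:
{"name": "servo_tool", "arguments": {"moves": [[255,[0,0,0],0.04],[255,[0,0,0],0.04],[255,[0,0,0],0.04],[255,[0,0,0],0.03],[255,[0,0,0],0.03],[255,[0,0,0],0.03],[255,[0,0,0],0.03],[255,[0,0,0],0.03]]}}

```text
time: 18.03
tool_pos: [0.6145, -0.1571, 0.1388]
tcp_rot: [-1.777, -2.577, -0.021]
wrist_force: [-1.5, -0.0, 1.5]
width: 0.393
```

```bash
python3 -c "
from h import *
plan(.6115,-.1615,.137,3.2656,4)"|head -2
```

```text
t 18.03 p [ 0.6145 -0.1571  0.1388] psi 1.9344 tilt [-0.0013  0.0175 -0.9998] q6 -0.67 F [-1.5 -0.   1.5] T [ 0.205 -0.239  0.209] w 0.393
world left [-0.003  -0.0044 -0.0018] turn left -1.331
```

Call:
{"name": "servo_tool", "arguments": {"moves": [[255,[0,0,0],0.03],[255,[0,0,0],0.03],[255,[0,0,0],0.03],[255,[0,0,0],0.03],[255,[0,0,0],0.03],[255,[0,0,0],0.03],[255,[0,0,0],0.03],[255,[0,0,0],0.03]]}}

```text
time: 18.7
tool_pos: [0.6153, -0.1569, 0.1388]
tcp_rot: [-2.081, -2.34, -0.022]
wrist_force: [-0.5, 1.3, 0.7]
width: 0.392
```

```bash
python3 -c "
from h import *
plan(.6115,-.1615,.137,3.2656,4)"|head -2
```

```text
t 18.7 p [ 0.6153 -0.1569  0.1388] psi 1.6877 tilt [ 0.0015  0.0171 -0.9999] q6 -0.42 F [-0.5  1.3  0.7] T [ 0.083 -0.343  0.465] w 0.392
world left [-0.0038 -0.0046 -0.0018] turn left -1.578
```

Call:
{"name": "servo_tool", "arguments": {"moves": [[255,[0,0,0],0.03],[255,[0,0,0],0.03],[255,[0,0,0],0.03],[255,[0,0,0],0.03],[255,[0,0,0],0.03],[255,[0,0,0],0.03],[255,[0,0,0],0],[255,[0,0,0],0]]}}

```text
time: 19.37
tool_pos: [0.6158, -0.1569, 0.1388]
tcp_rot: [-2.284, -2.145, -0.02]
wrist_force: [-1.1, 1.0, 0.1]
width: 0.397
```

```bash
python3 -c "
from h import *
plan(.6115,-.1615,.137,3.2656,4)"|head -2
```

```text
t 19.37 p [ 0.6158 -0.1569  0.1388] psi 1.5082 tilt [ 0.0037  0.0148 -0.9999] q6 -0.24 F [-1.1  1.   0.1] T [-0.03  -0.292  0.14 ] w 0.397
world left [-0.0043 -0.0046 -0.0018] turn left -1.757
```

Call:
{"name": "servo_tool", "arguments": {"moves": [[255,[0,0,0],0],[255,[0,0,0],0],[255,[0,0,0],0],[255,[0,0,0],0],[255,[0,0,0],0.03],[255,[0,0,0],0.03],[255,[0,0,0],0.03],[255,[0,0,0],0.03]]}}

```text
time: 20.03
tool_pos: [0.6162, -0.157, 0.1389]
tcp_rot: [-2.407, -2.006, -0.02]
wrist_force: [-1.3, 0.8, 0.2]
width: 0.391
```

```bash
python3 -c "
from h import *
plan(.6115,-.1615,.137,3.2656,4)"|head -2
```

```text
t 20.03 p [ 0.6162 -0.157   0.1389] psi 1.3895 tilt [ 0.0047  0.014  -0.9999] q6 -0.12 F [-1.3  0.8  0.2] T [-0.059 -0.399  0.491] w 0.391
world left [-0.0047 -0.0045 -0.0019] turn left -1.876
```

Call:
{"name": "servo_tool", "arguments": {"moves": [[255,[0,0,0],0],[255,[0,0,0],0],[150,[0,0,0],0],[100,[0,0,0],0],[50,[0,0,0],0],[0,[0,0,0],0],[0,[0,0,0],0],[0,[0,0,0],0]]}}

```text
time: 20.7
tool_pos: [0.616, -0.1575, 0.1381]
tcp_rot: [-2.406, -2.007, -0.019]
wrist_force: [0.4, -0.3, 0.3]
width: 0.998
```

Call:
{"name": "servo_tool", "arguments": {"moves": [[0,[0,0,-0.004],0],[0,[0,0,-0.01],0],[0,[0,0,-0.02],0],[0,[0,0,-0.03],0],[0,[0,0,-0.03],0],[0,[0,0,-0.02],0],[0,[0,0,-0.01],0],[0,[0,0,0],0]]}}

```text
time: 21.37
tool_pos: [0.6145, -0.1593, 0.2702]
tcp_rot: [-2.405, -2.005, -0.016]
wrist_force: [0.0, 0.1, 0.2]
width: 1.005
```

Call:
{"name": "servo_tool", "arguments": {"moves": [[0,[0,0.01,0],0],[0,[0,-0.02,0],0],[0,[0,-0.03,0],0],[0,[0,-0.035,0],0],[0,[0,-0.035,0],0],[0,[0,-0.03,0],0],[0,[0,-0.02,0],0],[0,[0,0,0],0]]}}

```text
time: 22.03
tool_pos: [0.4494, -0.1285, 0.2619]
tcp_rot: [-2.399, -2.002, -0.01]
wrist_force: [0.0, 0.1, 0.6]
width: 0.998
```

```bash
python3 -c "
from h import *
plan(.45,-.18,.2,3.2656,8)
c=cam('top'); np.savez('/tmp/top10.npz',**c); a=cv2.convertScaleAbs(cv2.resize(c['pixels'][180:300,280:360,::-1],None,fx=5,fy=5,interpolation=2),alpha=1.8)
c=cam('scene'); np.savez('/tmp/sc10.npz',**c);b=cv2.convertScaleAbs(cv2.resize(c['pixels'][165:265,185:250,::-1],None,fx=6,fy=6,interpolation=2),alpha=1.6)
cv2.imwrite('pics/s10.png',np.hstack([a,b]))"|head -2;python3 blade.py /tmp/top10.npz .033 .045 226 290; python3 blade.py /tmp/top10.npz .045 .06 226 300
```

```text
t 22.03 p [ 0.4494 -0.1285  0.2619] psi 1.3908 tilt [-0.0065  0.0174 -0.9998] q6 -0.17 F [0.  0.1 0.6] T [ 0.003 -0.004  0.025] w 0.998
world left [ 0.0006 -0.0515 -0.0619] turn left -1.875
229 324 327 z 36.4 s -14.7 lat -9.4 wid 9.2
232 318 326 z 36.9 s -20.7 lat -0.5 wid 20.7
235 319 326 z 37.0 s -27.7 lat -0.8 wid 18.4
238 319 327 z 36.6 s -34.6 lat -1.2 wid 20.7
241 319 327 z 35.2 s -41.5 lat -0.6 wid 20.7
244 320 328 z 36.3 s -48.6 lat -1.9 wid 20.6
247 321 328 z 49.3 s -55.4 lat -0.4 wid 18.1
250 321 329 z 49.6 s -62.2 lat -0.6 wid 20.3
253 322 329 z 49.2 s -69.1 lat -1.0 wid 18.1
256 322 329 z 49.9 s -75.8 lat -0.1 wid 18.0
259 323 330 z 51.2 s -82.7 lat -1.3 wid 18.0
262 323 330 z 49.2 s -89.4 lat -0.8 wid 18.0
265 323 331 z 49.3 s -96.2 lat -1.1 wid 20.3
```

View pics/s10.png

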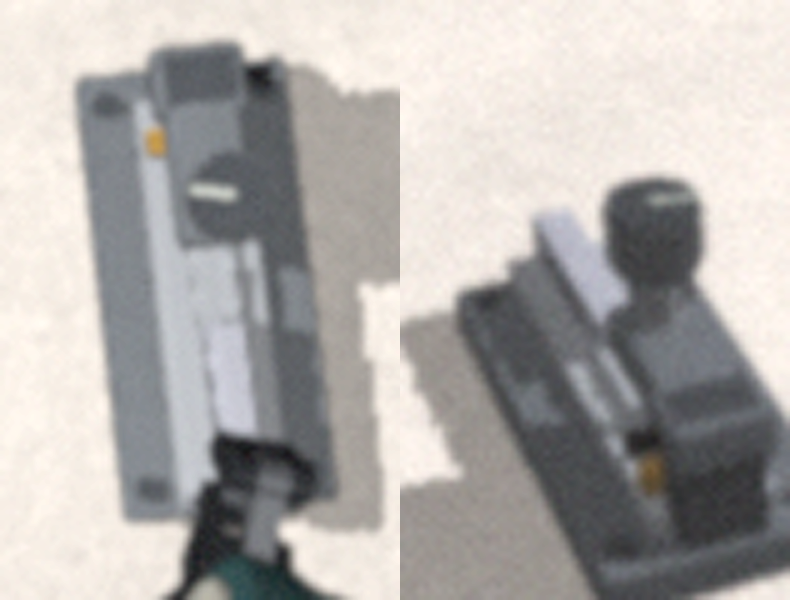

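```bash
python3 - <<'E'
from h import *
for f in('top0','top8','top10'):
    c=dict(np.load(f'/tmp/{f}.npz')); g=c['pixels'].astype(float).mean(2)
    v,u=np.mgrid[:420,:560]; r=np.hypot(u-324.5,v-218.5)
    m=(g>68)&(r<9.5)&(cv2.medianBlur(np.nan_to_num(cloud(c)[:,:,2]).astype(np.float32),3)>.12)
    w=(g-60)*m; P=np.array([ray(c,a,b,.134)[:2] for a,b in zip(u[m],v[m])]); w=w[m]
    mu=np.average(P,axis=0,weights=w); C=np.cov(P.T,aweights=w); l,V=np.linalg.eigh(C); d=V[:,1]
    print(f,m.sum(),mu.round(4),'axis deg',round(np.degrees(np.arctan2(d[1],d[0]))%180,1),np.sqrt(l)*1000)
E
```

```text
top0 32 [ 0.6059 -0.1615] axis deg 8.0 [1.61411263 5.4417175 ]
top8 38 [ 0.6062 -0.1613] axis deg 12.0 [2.25466367 5.72676397]
top10 38 [ 0.6155 -0.1517] axis deg 83.8 [1.80093849 5.65013015]
```

```bash
python3 -c "
from h import *
s=bot.read_state(); print(s['time'],s['wrist_force'].round(1) if hasattr(s['wrist_force'],'round') else s['wrist_force'])
print(bot.finish_job())"
```

```text
22.1333 [0.2 0.2 0.3]
the job is handed in; nothing more can be done
None
```

The blade is in the gauge with its tip at the end stop, the spindle is clamped on it, and the ratchet has slipped. I handed the job in at 22 s. No verdict was reported.

**Blade:** I slid it along the bed until it stalled against the end stop. The wrist read about 4 N sideways at the stall. The last picture shows the blade flat, with its top about 36 mm above the bench. It is within 2 mm of the bed's middle and parallel to it. The tip itself is hidden under the head. The handle's front edge puts it at the stop to within about 2 mm.

**Knob:** It turned freely at about 0.21 N m, then the torque rose to 0.47–0.49 N m, where the ratchet slips. I stopped there, let go and backed away.

**Slip:** I could not see the slip directly because the sleeve has no marks. The white line turned about 1.8 rad in total. From the torque readings I put the slip at roughly 0.2 to 0.5 rad, inside the 0.1 to 0.85 rad window.

**Checks that disagreed:**
- **Knob centre:** the first estimate was about 2–3 mm off, as the white line showed after the turn. With the corrected centre, the blade position still agrees with being home.
- **Knob turn:** the gripper turned about 1.88 rad and the white line about 1.8 rad, a small lag in the grip.

I did not measure the bystanders again. The arm did not come near them.

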